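# Lay the pink sample strip on the drying rack

### The job

Pick up the pink painted strip from the bench and lay it painted face up across both narrow bars of the small grey drying rack, centred over the yellow marks, bridging the bars squarely like the cream strip already there. Set it down gently rather than dropping it, let go, and leave the mint strip on the bench and the cream strip on the rack where they are.

Things in the scene. Friction and masses are not known exactly. Their poses are not given: they have to be found in the camera images.
- pink_strip: Pink painted wooden strip, 220 (its x) x 40 (y) x 20 mm thick (z), about 0.1 kg, bare underside. Starts flat on the bench, painted face up, long side roughly along the room's x, at least 35 mm clear of its neighbours at its middle. Origin: centre of the underside; z out of the painted face. A mint and a bare-wood strip of the same size lie beside it in any order.
- rack_place (a point): Marked place on the fixed grey rack for the centre of the strip's underside: midway between the two bars, level with their tops, 80 mm above the bench. x crosses the bars (strip's length along it, either way round), y runs along them, z up. Bars 12 mm wide at x = -70 and +70 mm, from y = -80 to +190 mm, open between; a yellow band 50 mm long on each, centred at y = 0. Rack position and yaw vary.
- cream_strip: Cream painted strip of the same size, already lying loose across the bars of the rack, about 130 mm from the marked place on its +y side; its top is 100 mm above the bench. To be left alone. Origin: centre of the underside.
- mint_strip: Mint green painted strip of the same size lying loose on the bench beside the pink one. To be left alone. Origin: centre of the underside.
Things that resemble listed ones, but are neither listed nor needed, are in the scene too. There is more than one size of the pink_strip; the one meant has the size given above.

How it is judged:
By the outcome, as a careful person would: the job done as asked, in the order asked, and still so for the second after the job is handed in, with the robot touching nothing.
It also fails if it takes over 40 s, if anything falls off the work surface, if the arm or the gripper's body presses on something with over 40 N, if the wrist force passes 120 N, or if a joint passes its speed limit or range.

### The arm

A 7-joint arm with a two-finger parallel gripper is mounted at the origin on the work surface. World frame = base frame: x ahead of the robot, y to its left, z up, the work surface at z = 0. Lengths are in m, angles in rad, forces in N, time in s.
With the tool pointing down it reaches from about 0.4 to 0.875 m from the base axis. Payload 19.3 kg.
Tool frame: the origin (TCP) lies on the front face of the gripper's body, between the roots of the fingers; the fingertips stand 73 mm ahead of it and the grasp point (between the pads) lies 54 mm ahead of it; z points along the fingers, y is the direction in which the jaws open and shut (so a half turn about z gives the same grasp; the last joint's range is limited). The gripper opens to 85 mm and grips with 20 to 120 N. Pads are 22 mm wide; open, the fingers measure 114 mm over their backs; the gripper's body (76 mm by 85 mm) begins 54 mm behind the grasp point. The pads swing forward as they close: fully open they stand 13 mm farther back than shut.
Start: joints at [-1.326, 0.521, -0.036, 1.599, 0.021, 1.021, -0.113], TCP at [0.194, 0.594, 0.304] pointing down, gripper open.
Joint ranges: [-2.91, 2.91], [-0.3, 2.13], [-1.5, 1.42], [0.17, 2.43], [-1.26, 4.41], [0.16, 1.93], [-2.52, 2.52]. Speed limits (rad/s): [1.89, 1.89, 2.39, 2.39, 3.01, 3.01, 3.01].

### API

Orientations are given as [roll, pitch, yaw] about the fixed x, y, z axes, in that order (R = Rz(yaw) Ry(pitch) Rx(roll)).
In Python, from workcell import bot gives the robot as it stands.
- The arm moves only by the shell command python3 -m crank 'ROWS' [OPENING] [FORCE]. ROWS is a JSON object of lists of equal length, an entry for each row: "travel": the shift along the world's x, y, z in cm, a list of three; "rot": the turn, a rotation vector about the world's x, y, z in degrees, a list of three. A call has 1 to 8 rows; each row is the pose to reach, as a shift and turn from the pose commanded when the call began; what a row does not reach only later rows make up. A row lasts 1/10 s, in which the tool goes at most 50 mm and 8.59 degrees, less where a joint would pass 70% of its speed; a pose out of reach is approached as far as the arm can. A call with a gripper value outside its range is refused whole. OPENING is the opening, from -1 (shut) to 1 (fully open), so that 0 is half open, set as the call begins (- or left out, the last holds). The fingers move at their own pace and stop on an object; FORCE is the grip in N (left out, the last holds). Time passes only in rows, so rows that repeat a pose let the fingers close. It gives the time, the measured TCP pose, the force and the opening at its end, in the units of the state.
- bot.observe(): the state, without advancing time (a new reading comes with each control period).
- bot.grab_frame(name): name is "scene" or "top"; returns the picture (420x560x3 uint8, red, green, blue); there is no depth.
- bot.camera_model(name): a dict with "fx", "fy", "cx", "cy" (pixels), "R" (3x3) and "t" (3): a world point X has camera coordinates R X + t. Camera axes: x right, y down, z forward; pixel columns grow to the right and rows downward; lengths in m; the calibration is good to about 2 mm. A picture is of the moment at which its call begins. camera_model takes no time and is no camera call.
- bot.job_done(): hands the job in, once; it reports no verdict.
Trained networks look in the newest picture that a camera, given by its name, has taken for a name from the list of things; names that differ only in an ending like _2 or _b are one class to them, and where a whole thing is asked for, a point or a joint stands for the part that bears it (a point fixed in the world has none). Each returns a list of dicts, best first, with "conf" (0 to 1); they miss things now and then, are a little off and sometimes report something else, mostly with a low value. They report only what shows in the picture. A call takes as long as a camera call. They do not tell look-alikes from the thing itself.
- bot.silhouettes(camera, thing): "pixels" (420x560 bool, what is visible of it) and "box" ([centre column, centre row, width, height] in pixels, round what is visible of it).
The state is a dict: "clock": time; "qpos": joint angles; "qd": joint speeds; "joint_efforts": joint torques, N m; "position": TCP position; "tool_rot": TCP orientation; "force": force on the tool from outside, world axes, zero at the start; "moment": the same for the moment, N m; "grip_width": finger opening in m.
Only numpy, scipy, OpenCV 4.12 (cv2) and the standard library are available. Lean on these libraries where they do the work, as an engineer would, in place of code of your own. Each camera call takes 0.05 s, during which the arm holds its last target.

## Working session

There is one attempt and no reset: what is moved stays moved. The work goes in short steps, Python scripts to look and compute and a shell command to move; the robot and the scene stay as the last step left them, time stands still between calls to the robot, and variables do not carry over. Pictures are saved under pics/ and viewed, and the job is handed in when it is done.

```bash
ls; mkdir -p pics
cat > h.py <<'E'
import numpy as np, cv2
from workcell import bot
def save(n,im,s=1):
    cv2.imwrite('pics/'+n+'.png', cv2.resize(im[:,:,::-1].copy(),None,fx=s,fy=s,interpolation=cv2.INTER_CUBIC))
def back(cam,px,z):
    c=bot.camera_model(cam);R=np.array(c['R']);t=np.array(c['t'])
    px=np.atleast_2d(px).astype(float)
    d=np.c_[(px[:,0]-c['cx'])/c['fx'],(px[:,1]-c['cy'])/c['fy'],np.ones(len(px))]@R
    o=-R.T@t
    return o+d*((z-o[2])/d[:,2])[:,None]
def proj(cam,X):
    c=bot.camera_model(cam);X=np.atleast_2d(X)@np.array(c['R']).T+np.array(c['t'])
    return np.c_[X[:,0]/X[:,2]*c['fx']+c['cx'],X[:,1]/X[:,2]*c['fy']+c['cy']]
def rect(cam,m,z):
    c,_=cv2.findContours(m.astype(np.uint8),cv2.RETR_EXTERNAL,cv2.CHAIN_APPROX_NONE)
    c=max(c,key=cv2.contourArea)[:,0]
    return cv2.minAreaRect((back(cam,c,z)[:,:2]*1000).astype(np.float32))
E
python3 - <<'E'
from h import *
for n in('scene','top'):
    save(n+'0',bot.grab_frame(n),1.4)
for th in('pink_strip','mint_strip','cream_strip'):
    for d in bot.silhouettes('top',th): print(th,round(d['conf'],2),np.round(d['box']),rect('top',d['pixels'],.1 if th[0]=='c' else .02))
print(bot.observe()['clock'],bot.camera_model('top'))
E
```

```text
pics
pink_strip 0.81 [429. 119.  58.  36.] ((692.062744140625, -437.976806640625), (34.31991958618164, 173.71006774902344), 31.108474731445312)
pink_strip 0.73 [346. 188.  19.  74.] ((499.76531982421875, -205.38819885253906), (43.30770492553711, 214.42108154296875), 89.54951477050781)
pink_strip 0.65 [391. 305.  56. 115.] ((177.9304962158203, -333.8188781738281), (69.86216735839844, 317.92303466796875), 72.09695434570312)
mint_strip 0.96 [312. 179.  17.  75.] ((521.5407104492188, -104.0777587890625), (217.29971313476562, 43.202659606933594), 1.8446118831634521)
cream_strip 0.96 [147. 149.  22.  84.] ((575.1901245117188, 324.9072570800781), (45.96309280395508, 220.47569274902344), 87.00904083251953)
0.25 {'fx': 392.2993957397966, 'fy': 392.2993957397966, 'cx': 283.95231385355527, 'cy': 207.2702835779251, 'R': array([[ 0.02257192, -0.99972271, -0.00670934],
       [-0.99762762, -0.02208703, -0.0652019 ],
       [ 0.06503563,  0.00816515, -0.99784954]]), 't': array([-0.04605532,  0.43812439,  1.08450507])}
```

View pics/top0.png

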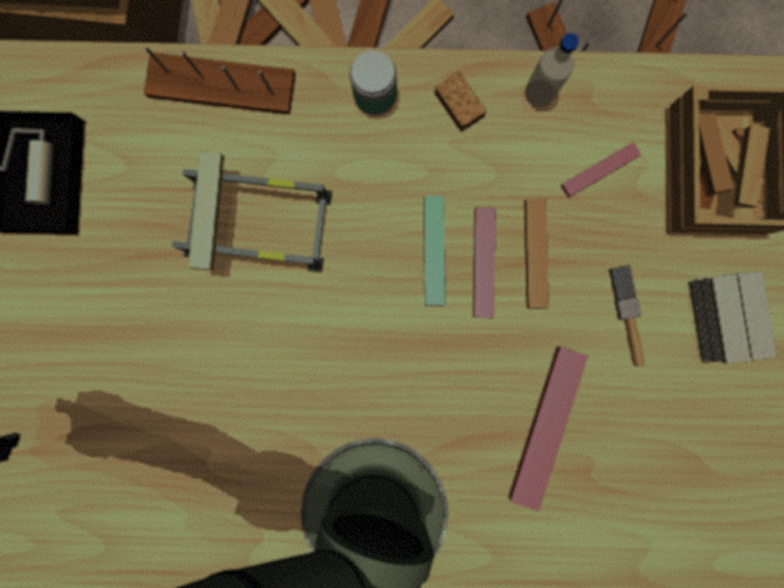

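View pics/scene0.png

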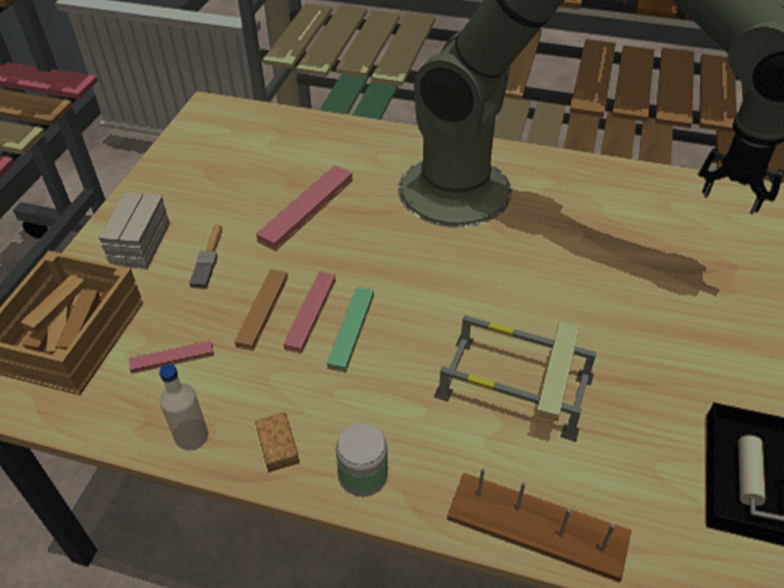

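Three pink strips are candidates, given here in raw top pixels. The small one at (429,119) measures about 174x34 mm and the large one at (391,305) about 318x70 mm. The middle one at (346,188) measures 214x43 mm and lies along x between the mint and bare-wood strips, so it fits the description. I'll confirm it in a crop and measure the bands.

Run:
```python
from h import *
im=bot.grab_frame('top'); sc=bot.grab_frame('scene')
save('crop1',im[90:240,110:410],2.6)
def hull_fit(cam,m,z): 
    return rect(cam,m,z)
for cam,I in(('top',im),('scene',sc)):
    hsv=cv2.cvtColor(I,cv2.COLOR_RGB2HSV)
    m=((hsv[...,0]>24)&(hsv[...,0]<34)&(hsv[...,1]>170)&(hsv[...,2]>90)).astype(np.uint8)
    n,l,s,c=cv2.connectedComponentsWithStats(m)
    for i in range(1,n):
        if s[i,4]>15:
            print(cam,s[i],c[i],np.round(back(cam,c[i],.08),4), np.round(rect(cam,l==i,.08)[1]),rect(cam,l==i,.08)[2])
for th,z in(('pink_strip',.02),('mint_strip',.02),('cream_strip',.1)):
    for d in bot.silhouettes('scene',th): print(th,round(d['conf'],2),np.round(d['box']),rect('scene',d['pixels'],z))
# top-face colour segmentation pink
for cam,I in(('top',im),('scene',sc)):
    hsv=cv2.cvtColor(I,cv2.COLOR_RGB2HSV).astype(int)
    m=(((hsv[...,0]>165)|(hsv[...,0]<5))&(hsv[...,1]>60)&(hsv[...,2]>60)).astype(np.uint8)
    n,l,s,c=cv2.connectedComponentsWithStats(m)
    for i in range(1,n):
        if s[i,4]>150: print(cam,s[i],c[i],back(cam,c[i],.02).round(4),rect(cam,l==i,.02))
```

```text
scene [349 231  18   8  59] [357.55932203 234.16949153] [[0.4989 0.204  0.08  ]] [47. 12.] 84.47457885742188
scene [335 268  18   9  69] [343.13043478 271.86956522] [[0.6381 0.1909 0.08  ]] [47. 12.] 84.92308044433594
pink_strip 0.85 [122. 257.  63.  27.] ((706.0550537109375, -436.40216064453125), (44.63689041137695, 168.99090576171875), 32.0036735534668)
pink_strip 0.78 [217. 150.  70.  60.] ((184.4475860595703, -333.17681884765625), (80.77125549316406, 337.2657470703125), 73.21061706542969)
pink_strip 0.68 [221. 224.  38.  59.] ((510.57940673828125, -205.3612060546875), (233.94956970214844, 50.206417083740234), 0.13487519323825836)
mint_strip 0.85 [250. 237.  33.  58.] ((531.4290771484375, -104.71233367919922), (232.18592834472656, 45.29719161987305), 1.7164725065231323)
cream_strip 0.86 [399. 266.  30.  69.] ((586.0197143554688, 326.3075256347656), (44.16591262817383, 234.81980895996094), 88.17876434326172)
top [402 103  54  37 552] [429.08333333 120.68115942] [[ 0.6923 -0.4398  0.02  ]] ((692.1678466796875, -439.4908142089844), (27.232728958129883, 167.4135284423828), 31.77815818
[... 425 characters left out ...]
6.86408641] [[-0.1521 -1.3015  0.02  ]] ((-152.17189025878906, -1314.189453125), (127.80415344238281, 343.6336669921875), 0.5590867400169373)
scene [ 183  119   68   57 1114] [216.51885099 146.97217235] [[ 0.1878 -0.3404  0.02  ]] ((177.7860565185547, -337.0986633300781), (65.27679443359375, 324.9661560058594), 72.62211608886719)
scene [203 194  36  56 746] [220.71313673 222.12064343] [[ 0.5113 -0.2059  0.02  ]] ((504.573974609375, -206.1818084716797), (223.6373291015625, 41.69313430786133), 0.17589496076107025)
scene [ 92 244  60  21 554] [121.42779783 254.06498195] [[ 0.704  -0.4391  0.02  ]] ((704.6162109375, -437.4974365234375), (37.89609909057617, 167.31219482421875), 31.90494155883789)
```

View pics/crop1.png

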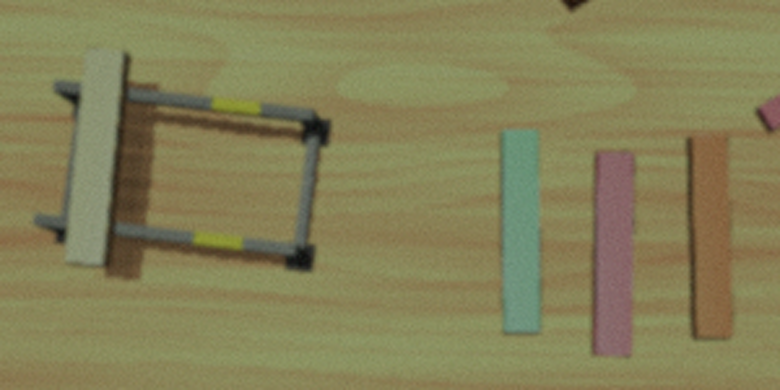

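The crop shows the middle pink strip at raw (346,187), between mint at (310,178) and bare wood at (383,180). The yellow bands are at raw (201,131) and (194,183). I'll fix the band segmentation in the top view and get the tool yaw.

Run:
```python
from h import *
im=bot.grab_frame('top')
lab=cv2.cvtColor(im,cv2.COLOR_RGB2LAB).astype(int)
print(im[183,194],im[131,201],im[150,230])
m=np.zeros(im.shape[:2],np.uint8); b=lab[...,2]
m[115:200,180:215]=(b[115:200,180:215]>np.median(b)+14)
n,l,s,c=cv2.connectedComponentsWithStats(m)
P=[]
for i in range(1,n):
    if s[i,4]>25: P.append(back('top',c[i],.08)[0]);print(s[i],c[i],P[-1].round(4),rect('top',l==i,.08))
d=bot.silhouettes('top','cream_strip')
if len(P)==2:
    d=P[0]-P[1] if P[0][0]>P[1][0] else P[1]-P[0]
    print('c',(P[0]+P[1])/2,np.linalg.norm(d),np.degrees(np.arctan2(d[1],d[0])))
o=bot.observe();print(o['clock'],o['position'],np.degrees(o['tool_rot']),o['grip_width'],o['force'])
# overlay check
v=im.copy()
def draw(cx,cy,z,yaw,L,W):
    a=np.radians(yaw);u=np.array([np.cos(a),np.sin(a)]);w=np.array([-u[1],u[0]])
    q=[np.r_[np.array([cx,cy])+sx*L/2*u+sy*W/2*w,z] for sx,sy in((1,1),(1,-1),(-1,-1),(-1,1))]
    return proj('top',q)
big=cv2.resize(v,None,fx=4,fy=4,interpolation=cv2.INTER_CUBIC)
for a in((.501,-.206,.02,.4,.22,.04),(.5685,.1975,.08,-5.3,.14,.05)):
    cv2.polylines(big,[np.int32((draw(*a)+.5)*4)],True,(255,255,255),1)
A=big[4*110:4*210,4*170:4*240];B=big[4*140:4*240,4*320:4*375]
save('ov',np.hstack([A,B]),1.4)
```

```text
[139 144  54] [138 143  50] [92 95 90]
[192 128  18   6  74] [200.36486486 130.21621622] [0.636 0.191 0.08 ] ((635.8323364257812, 190.93692016601562), (46.2203369140625, 11.351602554321289), 84.77226257324219)
[185 179  18   6  73] [193.53424658 181.95890411] [0.4966 0.2041 0.08  ] ((496.6153564453125, 203.9759979248047), (45.81037902832031, 11.160965919494629), 84.87987518310547)
c [0.56627797 0.19754475 0.08      ] 0.13997836558729695 -5.342672653081245
0.6 [0.19352548 0.59427073 0.30391309] [ 1.79999162e+02 -1.35617982e-03  1.61959100e+02] 0.08520257106628319 [ 0.33459958  1.47179363 -0.23140162]
```

View pics/ov.png

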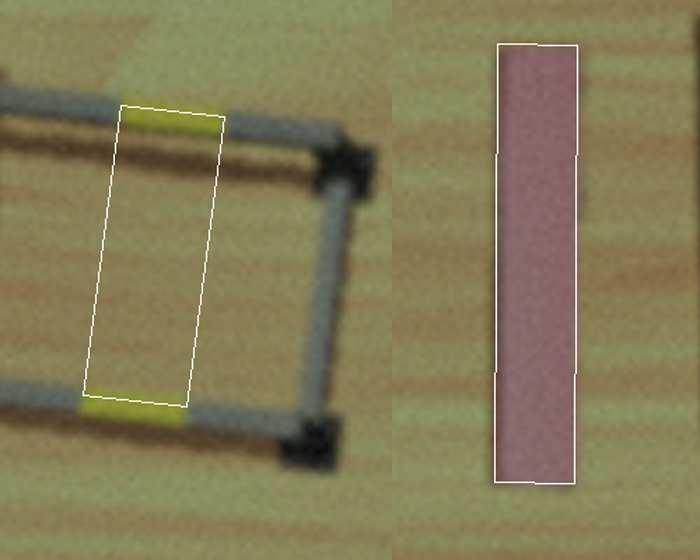

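Both outlines match. The pink strip's centre is about (0.501,-0.206), yaw about 0.5°. The rack mark is about (0.5675,0.1975), yaw -5.3°. Next I'll move over the strip with the jaws partly closed, since the neighbours are close.

```bash
python3 -m crank '{"travel":[[3.2,-3,0],[6.4,-6,0],[9.6,-9,0],[12.8,-12,0],[16,-15.5,0],[19.2,-19,0],[22.4,-22.5,0],[25.6,-26,0]],"rot":[[0,0,2.3],[0,0,4.6],[0,0,6.9],[0,0,9.2],[0,0,11.5],[0,0,13.8],[0,0,16.1],[0,0,18.5]]}' 0.45 40
```

```text
clock: 1.4
position: [0.4506, 0.3327, 0.3041]
tool_rot: [3.141, 0.0, -3.132]
force: [1.6, 0.2, 0.2]
grip_width: 0.0618
```

```bash
python3 -m crank '{"travel":[[1,-4.8,0],[2,-9.6,0],[3,-14.4,0],[4,-19.2,-1],[5,-24,-2],[5,-28.8,-3],[5,-33.6,-4],[5,-38.4,-5]],"rot":[[0,0,0],[0,0,0],[0,0,0],[0,0,0],[0,0,0],[0,0,0],[0,0,0],[0,0,0]]}'
```

```text
clock: 2.2
position: [0.4993, -0.0516, 0.2537]
tool_rot: [-3.142, 0.001, -3.133]
force: [0.6, 0.5, -0.1]
grip_width: 0.0621
```

```bash
python3 -m crank '{"travel":[[0.1,-4.5,-1],[0.15,-9,-2],[0.15,-13,-3],[0.15,-15.2,-5],[0.15,-15.4,-8],[0.15,-15.4,-11],[0.15,-15.4,-12],[0.15,-15.4,-12]],"rot":[[0,0,0],[0,0,0],[0,0,0],[0,0,0],[0,0,0],[0,0,0],[0,0,0],[0,0,0]]}'
python3 - <<'E'
from h import *
save('t2',bot.grab_frame('top')[110:250,270:430],4); save('s2',bot.grab_frame('scene')[130:280,140:300],4);o=bot.observe();print(o['position'],o['force'],o['clock'],np.degrees(o['tool_rot']))
E
```

```text
clock: 3.0
position: [0.5006, -0.2035, 0.1331]
tool_rot: [3.141, -0.002, -3.133]
force: [0.7, 0.1, 1.5]
grip_width: 0.0619
[ 0.50151868 -0.20372635  0.13489965] [ 0.45066406 -0.87021218 -0.07550759] 3.1 [-1.79981555e+02  5.16297931e-02 -1.79525092e+02]
```

View pics/s2.png

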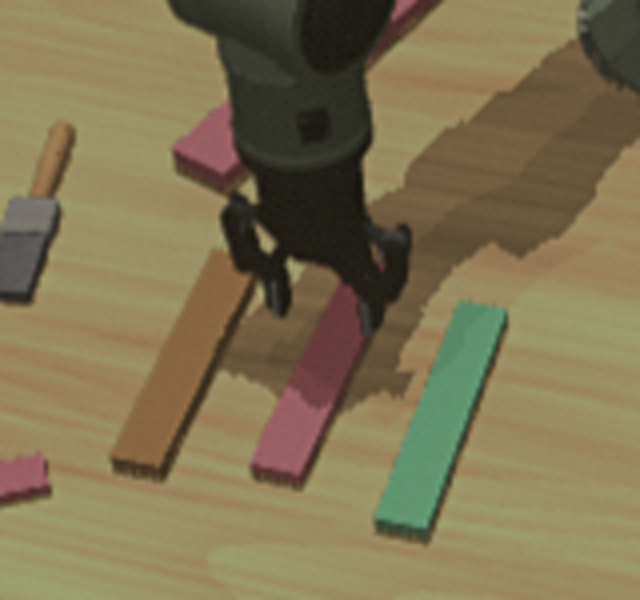

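View pics/t2.png

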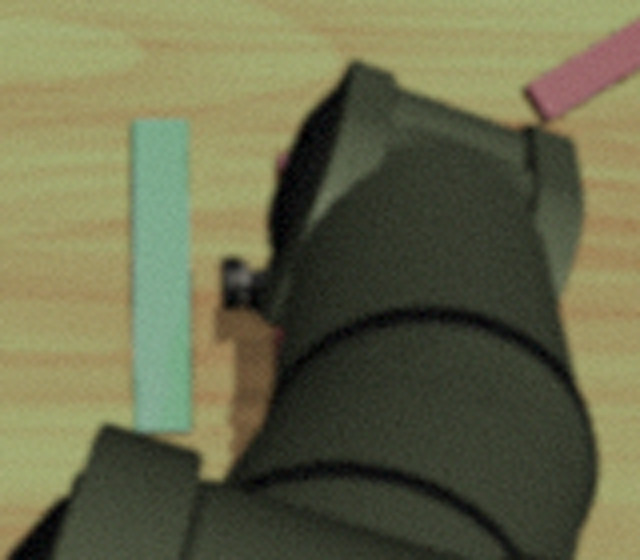

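The scene crop shows the fingers straddling the pink strip in the air, clear of the wood strip on the left and mint on the right. Descending slowly.

```bash
python3 -m crank '{"travel":[[0,-0.2,-1],[0,-0.2,-2],[0,-0.2,-3],[0,-0.2,-4],[0,-0.2,-4.7],[0,-0.2,-5.2],[0,-0.2,-5.5],[0,-0.2,-5.5]],"rot":[[0,0,0],[0,0,0],[0,0,0],[0,0,0],[0,0,0],[0,0,0],[0,0,0],[0,0,0]]}'
python3 - <<'E'
from h import *
save('s3',bot.grab_frame('scene')[150:270,150:290],5);o=bot.observe();print(o['position'],o['force'],o['clock'])
E
```

```text
clock: 3.9
position: [0.5009, -0.2057, 0.0786]
tool_rot: [3.141, -0.0, -3.134]
force: [0.1, 0.0, -0.1]
grip_width: 0.0618
[ 0.50105186 -0.20575096  0.07889187] [-0.35791099  0.27681188  0.01054602] 3.95
```

View pics/s3.png

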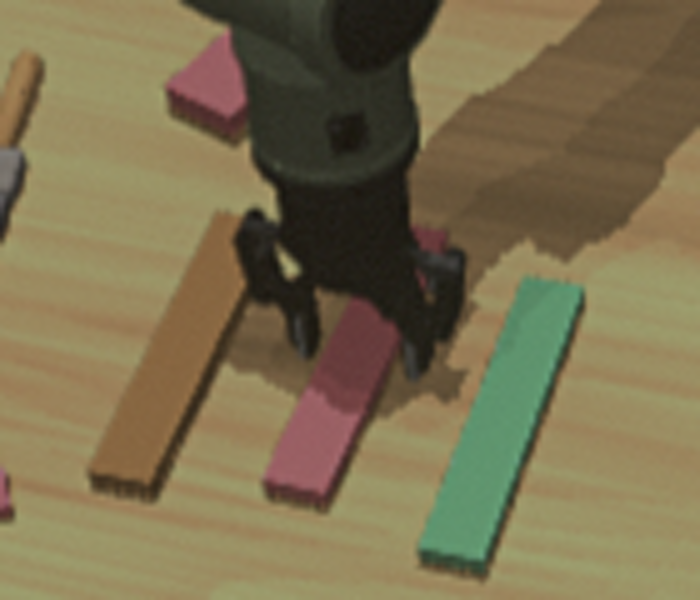

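The fingers straddle the strip and still stand a little above the bench. I'll go down 4 mm and close.

```bash
python3 -m crank '{"travel":[[0,0,-0.2],[0,0,-0.4],[0,0,-0.4]],"rot":[[0,0,0],[0,0,0],[0,0,0]]}'; python3 -m crank '{"travel":[[0,0,0],[0,0,0],[0,0,0],[0,0,0],[0,0,0],[0,0,0]],"rot":[[0,0,0],[0,0,0],[0,0,0],[0,0,0],[0,0,0],[0,0,0]]}' -0.5 40
```

```text
clock: 4.25
position: [0.501, -0.2057, 0.0748]
tool_rot: [3.142, -0.0, -3.134]
force: [0.1, -0.8, -0.7]
grip_width: 0.0622
clock: 4.85
position: [0.5011, -0.2058, 0.0752]
tool_rot: [-3.141, 0.0, -3.134]
force: [-1.0, -0.1, 5.7]
grip_width: 0.0389
```

```bash
python3 -m crank '{"travel":[[0,0,0.5],[0,0,1.5],[0,0,3],[0,0,5],[0,0,7.5],[0,0,10.5],[0,0,13],[0,0,15]],"rot":[[0,0,0],[0,0,0],[0,0,0],[0,0,0],[0,0,0],[0,0,0],[0,0,0],[0,0,0]]}'
python3 - <<'E'
from h import *
save('s4',bot.grab_frame('scene')[100:280,130:330],4);o=bot.observe();print(o['position'],o['force'],o['moment'],o['grip_width'],o['clock'])
E
```

```text
clock: 5.65
position: [0.5011, -0.2058, 0.2278]
tool_rot: [-3.141, 0.002, -3.134]
force: [-0.1, 0.0, -0.3]
grip_width: 0.0391
[ 0.50198499 -0.20618562  0.23030853] [ 2.52696156 -1.00251723  3.65640676] [-0.06389379 -0.20453398 -0.03469325] 0.0389978299476477 5.7
```

View pics/s4.png

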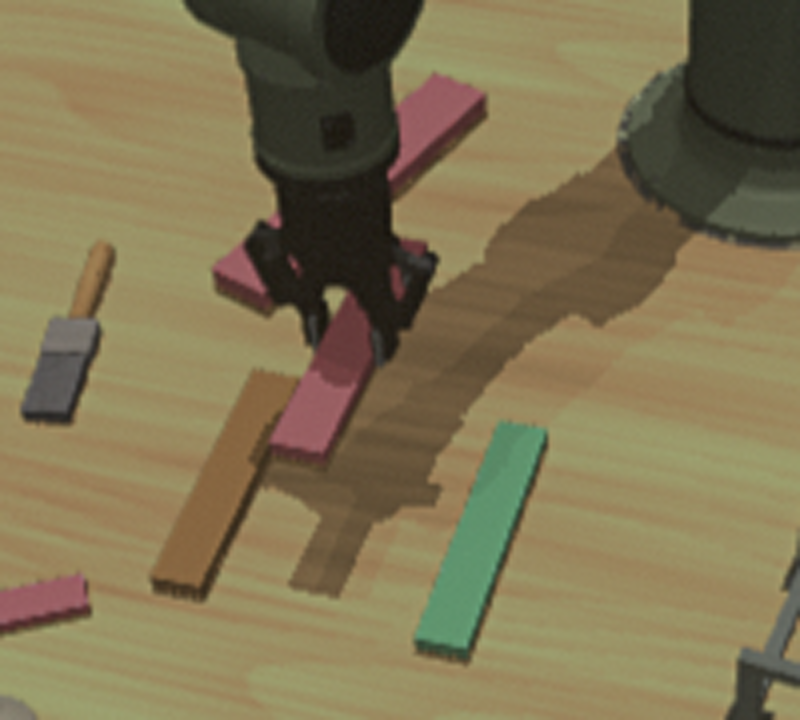

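The strip is lifted level and held at its middle. Next, carry it over the rack.

```bash
python3 -m crank '{"travel":[[0.5,2,0],[1.2,6,0],[2,10.5,0],[2.8,15,0],[3.6,19.5,0],[4.4,24,0],[5.2,28.5,0],[5.8,32.5,0]],"rot":[[0,0,0],[0,0,-1],[0,0,-2],[0,0,-3],[0,0,-4],[0,0,-5],[0,0,-5.8],[0,0,-5.8]]}'; python3 -m crank '{"travel":[[0.3,3,0],[0.6,5.5,0],[0.8,7,0],[0.85,7.8,-1],[0.85,7.8,-2],[0.85,7.8,-3],[0.85,7.8,-3],[0.85,7.8,-3]],"rot":[[0,0,0],[0,0,0],[0,0,0],[0,0,0],[0,0,0],[0,0,0],[0,0,0],[0,0,0]]}'
python3 - <<'E'
from h import *
t=bot.grab_frame('top');s=bot.grab_frame('scene')
o=bot.observe();print(o['position'],o['force'],o['moment'],o['grip_width'],o['clock'],np.degrees(o['tool_rot']))
# predicted outline of strip held: top at z = tcp - .055
def box(cx,cy,z,yaw,L=.22,W=.04):
    a=np.radians(yaw);u=np.array([np.cos(a),np.sin(a)]);w=np.array([-u[1],u[0]])
    return [np.r_[np.array([cx,cy])+sx*L/2*u+sy*W/2*w,z] for sx,sy in((1,1),(1,-1),(-1,-1),(-1,1))]
for cam,I,(r0,r1,c0,c1) in(('top',t,(80,230,120,260)),('scene',s,(170,320,270,440))):
    b=cv2.resize(I,None,fx=4,fy=4,interpolation=cv2.INTER_CUBIC)
    cv2.polylines(b,[np.int32((proj(cam,box(.5675,.1975,.195-.055,-5.3))+.5)*4)],True,(255,255,255),1)
    save(cam+'5',b[4*r0:4*r1,4*c0:4*c1],1)
E
```

```text
clock: 6.5
position: [0.559, 0.1218, 0.2261]
tool_rot: [3.141, 0.001, 3.049]
force: [0.8, -0.7, 0.3]
grip_width: 0.0394
clock: 7.3
position: [0.5676, 0.1962, 0.1946]
tool_rot: [-3.141, -0.001, 3.047]
force: [0.2, -0.1, -0.2]
grip_width: 0.0391
[0.56781176 0.19668881 0.19518563] [-0.36063559  0.94118877 -1.31780472] [-0.00775777  0.04557486  0.05469922] 0.039323986091074174 7.4 [1.79997693e+02 2.33561782e-02 1.74610502e+02]
```

View pics/top5.png

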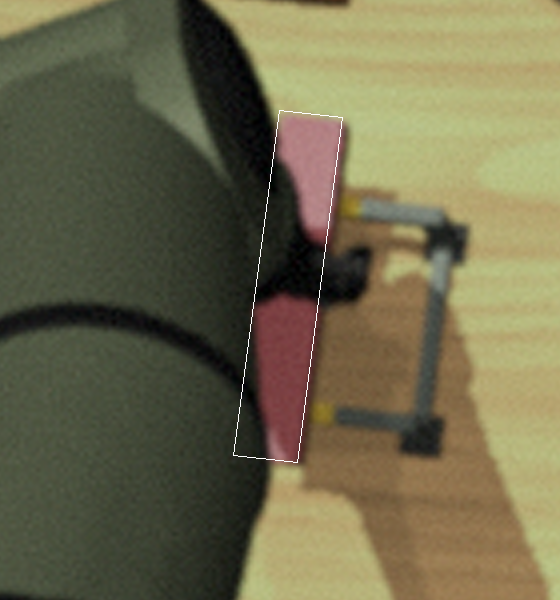

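View pics/scene5.png

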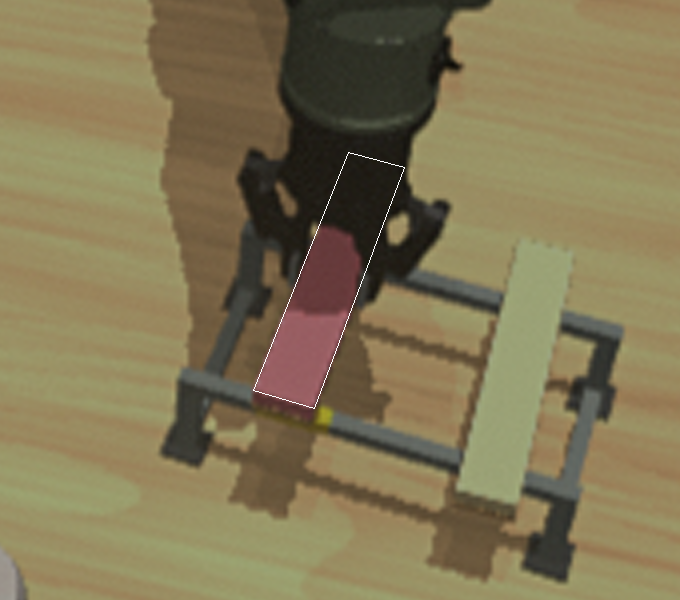

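The held strip sits on the predicted outline in both views, about 40 mm above the bars. I'll lower it, slowly at the end.

```bash
python3 -m crank '{"travel":[[0,0,-1],[0,0,-2],[0,0,-2.7],[0,0,-3.2],[0,0,-3.5],[0,0,-3.6],[0,0,-3.6],[0,0,-3.6]],"rot":[[0,0,0],[0,0,0],[0,0,0],[0,0,0],[0,0,0],[0,0,0],[0,0,0],[0,0,0]]}';python3 -m crank '{"travel":[[0,0,-0.1],[0,0,-0.2],[0,0,-0.2]],"rot":[[0,0,0],[0,0,0],[0,0,0]]}'; python3 -m crank '{"travel":[[0,0,-0.1],[0,0,-0.1],[0,0,-0.1]],"rot":[[0,0,0],[0,0,0],[0,0,0]]}'
```

```text
clock: 8.2
position: [0.5677, 0.1973, 0.1592]
tool_rot: [3.141, 0.0, 3.048]
force: [0.3, 0.1, -0.0]
grip_width: 0.0391
clock: 8.5
position: [0.5675, 0.1973, 0.1568]
tool_rot: [-3.142, -0.0, 3.048]
force: [-0.1, -0.1, -0.4]
grip_width: 0.0392
clock: 8.8
position: [0.5675, 0.1973, 0.1559]
tool_rot: [-3.142, -0.0, 3.048]
force: [0.4, 0.4, -1.0]
grip_width: 0.0392
```

```bash
python3 -m crank '{"travel":[[0,0,-0.05],[0,0,-0.1],[0,0,-0.1]],"rot":[[0,0,0],[0,0,0],[0,0,0]]}';python3 - <<'E'
from h import *
save('s6',bot.grab_frame('scene')[170:320,270:440],4);save('t6',bot.grab_frame('top')[80:230,120:260],4);o=bot.observe();print(o['position'],o['force'],o['moment'],o['clock'])
E
```

```text
clock: 9.1
position: [0.5676, 0.1973, 0.1552]
tool_rot: [3.141, 0.0, 3.048]
force: [-2.2, -0.2, 5.9]
grip_width: 0.039
[0.56756843 0.19727956 0.15520922] [-1.82045577 -1.68568043  5.63959969] [-0.14050365  0.41645714 -0.0279767 ] 9.2
```

View pics/s6.png

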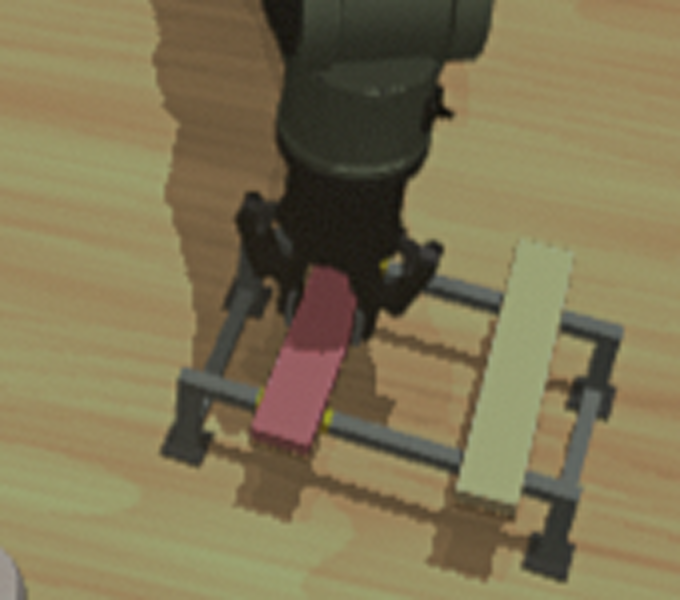

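View pics/t6.png

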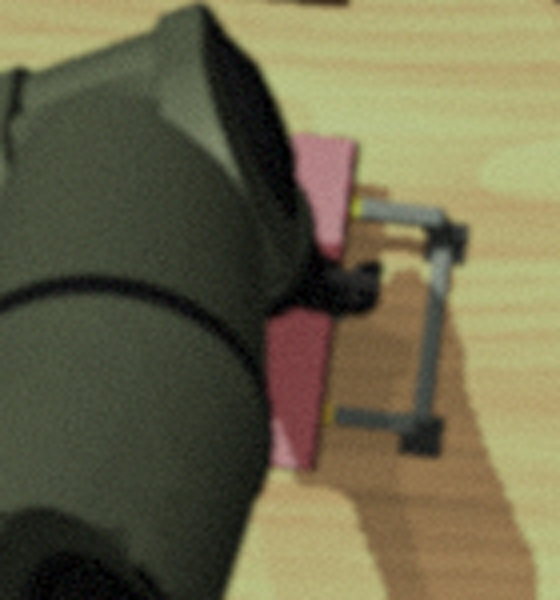

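Yellow shows on both sides of the strip in both views, scene crop at about (262,398) and (328,418). The force has risen to 5.6 N, but the moment suggests only one bar is bearing, so I'll go down another half millimetre.

```bash
python3 -m crank '{"travel":[[0,0,-0.05],[0,0,-0.05],[0,0,-0.05]],"rot":[[0,0,0],[0,0,0],[0,0,0]]}';python3 -c "
from h import *
o=bot.observe();print(o['force'],o['moment'],o['position'])"
```

```text
clock: 9.5
position: [0.5676, 0.1973, 0.1552]
tool_rot: [3.141, 0.0, 3.048]
force: [-5.8, -2.3, 13.6]
grip_width: 0.0393
[-5.77567278 -2.27653787 13.56659539] [-0.35312759  1.09387408 -0.00730046] [0.56759136 0.19727139 0.15516077]
```

Firm contact, with no more travel. I'll back off 0.5 mm to drop the preload, release part way, and rise.

```bash
python3 -m crank '{"travel":[[0,0,0.05],[0,0,0.05]],"rot":[[0,0,0],[0,0,0]]}'; python3 -m crank '{"travel":[[0,0,0],[0,0,0],[0,0,0],[0,0,0],[0,0,0],[0,0,0]],"rot":[[0,0,0],[0,0,0],[0,0,0],[0,0,0],[0,0,0],[0,0,0]]}' 0.45; python3 -m crank '{"travel":[[0,0,0.5],[0,0,1.5],[0,0,3],[0,0,5],[0,0,7.5],[0,0,10.5],[0,0,14],[0,0,17]],"rot":[[0,0,0],[0,0,0],[0,0,0],[0,0,0],[0,0,0],[0,0,0],[0,0,0],[0,0,0]]}';python3 -m crank '{"travel":[[0,-4,0],[0,-8,0],[0,-12,0],[0,-16.5,0],[0,-21,0],[0,-25,0],[0,-28,0],[0,-30,0]],"rot":[[0,0,0],[0,0,0],[0,0,0],[0,0,0],[0,0,0],[0,0,0],[0,0,0],[0,0,0]]}'
python3 - <<'E'
from h import *
t=bot.grab_frame('top');s=bot.grab_frame('scene')
def box(cx,cy,z,yaw,L=.22,W=.04):
    a=np.radians(yaw);u=np.array([np.cos(a),np.sin(a)]);w=np.array([-u[1],u[0]])
    return [np.r_[np.array([cx,cy])+sx*L/2*u+sy*W/2*w,z] for sx,sy in((1,1),(1,-1),(-1,-1),(-1,1))]
out=[]
for cam,I,(r0,r1,c0,c1) in(('top',t,(90,230,110,220)),('scene',s,(200,320,290,440))):
    b=cv2.resize(I,None,fx=4,fy=4,interpolation=cv2.INTER_CUBIC)
    cv2.polylines(b,[np.int32((proj(cam,box(.5675,.1975,.1,-5.3))+.5)*4)],True,(255,255,255),1)
    save(cam+'7',b[4*r0:4*r1,4*c0:4*c1],1)
    hsv=cv2.cvtColor(I,cv2.COLOR_RGB2HSV).astype(int)
    m=(((hsv[...,0]>165)|(hsv[...,0]<5))&(hsv[...,1]>60)&(hsv[...,2]>60)).astype(np.uint8)
    n,l,S,c=cv2.connectedComponentsWithStats(m)
    for i in range(1,n):
        if S[i,4]>150: print(cam,c[i].round(),rect(cam,l==i,.1))
save('full7',t,1.2)
for th,z in(('mint_strip',.02),('cream_strip',.1)):
    for d in bot.silhouettes('top',th)[:1]: print(th,rect('top',d['pixels'],z))
o=bot.observe();print(o['position'],o['force'],o['clock'])
E
```

```text
clock: 9.7
position: [0.5676, 0.1973, 0.1552]
tool_rot: [3.142, 0.0, 3.048]
force: [-2.4, -1.2, 6.8]
grip_width: 0.039
clock: 10.3
position: [0.5675, 0.1973, 0.1549]
tool_rot: [-3.142, -0.0, 3.048]
force: [-0.6, -0.1, 0.4]
grip_width: 0.0617
clock: 11.1
position: [0.5675, 0.1971, 0.3282]
tool_rot: [3.141, 0.002, 3.048]
force: [0.7, 0.3, 0.3]
grip_width: 0.0621
clock: 11.9
position: [0.5671, -0.1055, 0.3265]
tool_rot: [-3.141, 0.001, 3.046]
force: [-0.2, 0.6, 0.5]
grip_width: 0.0621
top [429. 121.] ((668.3008422851562, -410.740234375), (25.472511291503906, 155.36044311523438), 31.816659927368164)
top [196. 145.] ((566.8346557617188, 196.36764526367188), (40.92965316772461, 213.41835021972656), 84.5240478515625)
top [391. 306.] ((191.3934783935547, -314.49853515625), (54.22118377685547, 288.38177490234375), 72.43494415283203)
scene [32. 57.] ((-44.2603645324707, -1210.72509765625), (119.17054748535156, 321.8038024902344), 0.06322064250707626)
scene [203. 158.] ((319.5843505859375, -313.6548156738281), (62.623939514160156, 192.187255859375), 72.54218292236328)
scene [351. 251.] ((571.1693725585938, 197.95486450195312), (40.09605026245117, 225.18719482421875), 84.68472290039062)
scene [121. 254.] ((756.8662109375, -391.1767883300781), (35.42411804199219, 156.39830017089844), 31.90496063232422)
mint_strip ((564.0010986328125, 150.18392944335938), (81.8099365234375, 174.3769073486328), 84.29181671142578)
cream_strip ((575.1976928710938, 325.4141845703125), (47.64196014404297, 220.81520080566406), 87.20391082763672)
[ 0.56750976 -0.10261956  0.32588081] [-0.64010237  0.30242847  0.81736106] 12.1
```

View pics/top7.png

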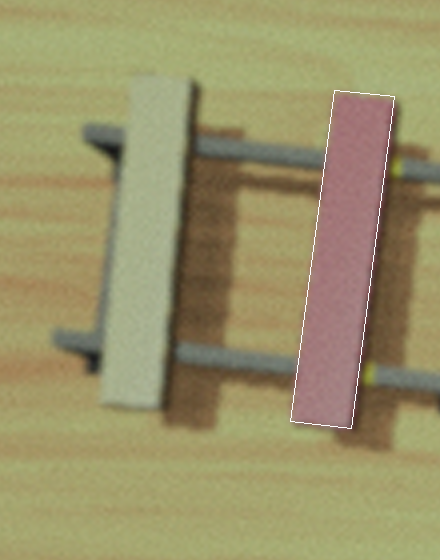

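View pics/scene7.png

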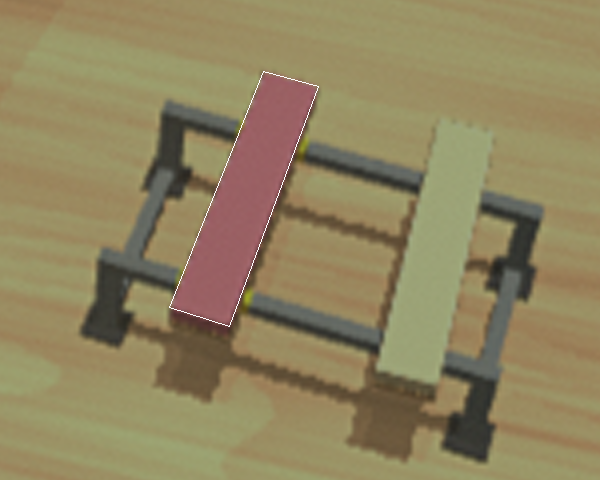

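The strip lies squarely on its target outline in both views, with yellow on either side in the scene view. The top mint report is a false hit on the rack because the arm hides the mint strip there, so I'll check mint in the scene view before handing in.

Run:
```python
from h import *
s=bot.grab_frame('scene');save('s8',s,1.2)
for th,z in(('mint_strip',.02),('cream_strip',.1)):
    for d in bot.silhouettes('scene',th)[:2]: print(th,d['conf'],np.round(d['box']),rect('scene',d['pixels'],z))
```

```text
mint_strip 0.8 [248. 236.  33.  62.] ((531.2567749023438, -103.99993896484375), (232.46340942382812, 46.05559539794922), 1.9623159170150757)
cream_strip 0.69 [399. 267.  29.  70.] ((584.9141845703125, 326.7773132324219), (38.779483795166016, 232.33425903320312), 87.14302062988281)
```

View pics/s8.png

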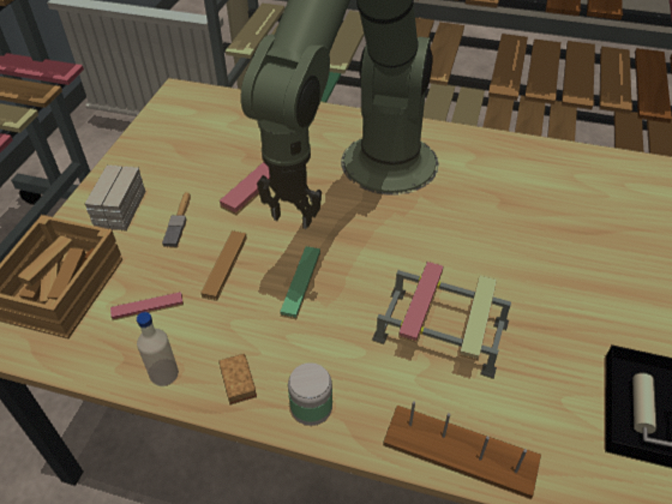

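Mint at raw (248,236) and cream at raw (399,267) have not moved, the pink strip is on the rack, and the gripper is clear in the air.

```bash
python3 -c "
from workcell import bot
print(bot.job_done())"
```

```text
the job is handed in; nothing more can be done
None
```

The pink 220 x 40 mm strip now lies painted face up across both bars of the rack, and the job is handed in. I gripped it at its middle, lowered it until it touched the bars, let go and moved the arm clear. This took about 12 s on the robot's clock.

- **Placement:** both cameras put the strip within about 4 mm of the marked place, at the rack's yaw (-5.4° measured, -5.3° for the rack). The two views differ by about 4 mm along the strip's length, which is near what the camera calibration allows.
- **Contact force:** the most I saw was about 14 N upward, while pressing the strip onto the bars. I backed off to 7 N before letting go.
- **Other strips:** the cream and mint strips measured within about 1 mm of their starting positions.
- **Check that disagreed:** in the last top view the mint strip was hidden by the arm, and the network reported something at the rack instead. I ignored that and confirmed the mint strip in the scene view.

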